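# Fill the two empty places on the revolving chocolate stand

### The job

Two gold cards on the revolving display stand are still empty. Take the two dark chocolate bars out of the propped-up turquoise box and lay one on each empty card, flat, centred and lengthwise along the card. Set each bar down gently without letting it drop; the stand turns at a touch, so do not turn it, and leave the half-eggs on it and the clear price block where they are.

Things in the scene. Friction and masses are not known exactly. Their poses are not given: they have to be found in the camera images.
- bar_left: Dark chocolate bar, 70 long x 26 wide x 22 mm high, fine paler stripes across its top, 34 to 67 g. Origin: centre of its underside; x along its length, y across, z out of its top; turning it end for end is fine. At the start it lies on the sloping floor of the turquoise box, length up the slope, lower end against the lower wall, on the box's +y side (left as seen by the robot).
- bar_right: The other, identical bar, same frame; at the start it lies beside bar_left on the box's -y side, 64 to 124 mm from it centre to centre (at least 38 mm clear between them).
- box: Turquoise open gift box, fixed; its floor rises at 30 degrees towards the robot. Origin: middle of its lower outer edge, on the counter; z up, x horizontal the way the slope falls. Outside 200 up the slope x 210 wide x 34 mm deep; walls 5, floor 4 mm. Bars are centred 40 mm up the slope, 25 mm or more from the side walls. From 107 mm up: fixed rows of chocolates, 20 mm high.
- stand_plate (a joint): Turning of the revolving stand's round white marble plate about its vertical axis, rad, 0 at the start, counter-clockwise from above positive. Almost frictionless bearing (about 0.003 N m), plate 1.7 kg; it does not tilt.
- stand_centre (a point): Centre of the round white marble plate's upper face (small gold disc), 45 mm above the counter. Plate 260 mm in diameter, 13 mm thick. Five gold cards, 86 x 42 x 1.5 mm, are glued on like spokes 72 degrees apart, each centred 85 mm from the centre, its length pointing to it. Three carry half-eggs, two are empty.
- card_a (a point): Centre of the upper face of one empty gold card (46.5 mm above the counter); x along the card's length, outwards from the plate's centre; y across it; z up. One occupied card lies between card_a and card_b on one side, two on the other.
- card_b (a point): Centre of the upper face of the other empty gold card, same frame, same height. Either bar may go on either card.
- egg_green: Green glossy half-egg bonbon, dome 42 mm across and 24 mm high, on one of the cards. Origin: centre of its underside. Leave alone.
- egg_yellow: Yellow half-egg bonbon, same size and frame, on another card. Leave alone.
- egg_lime: Pale lime half-egg bonbon, same size and frame, on another card. Leave alone.
- price_block: Clear acrylic price block with a blank white label on top, 22 x 70 x 22 mm high, lying loose on the counter beyond the gap between box and stand; origin: centre of its underside, y along its length. Leave alone.
Not all that is in view belongs to the job. What is shaped like the bar_right but blue or purple is not meant.

How it is judged:
By the outcome, as a careful person would: the job done as asked, in the order asked, and still so for the second after the job is handed in, with the robot touching nothing.
It also fails if it takes over 64 s, if anything falls off the work surface, if the arm or the gripper's body presses on something with over 40 N, if the wrist force passes 120 N, or if a joint passes its speed limit or range.

### The arm

A 7-joint arm with a two-finger parallel gripper is mounted at the origin on the work surface. World frame = base frame: x ahead of the robot, y to its left, z up, the work surface at z = 0. Lengths are in m, angles in rad, forces in N, time in s.
With the tool pointing down it reaches from about 0.425 to 0.925 m from the base axis. Payload 6.8 kg.
Tool frame: the origin (TCP) lies at the very end of the fingers, on their centre line; the grasp point (between the pads) lies 19 mm behind it; z points along the fingers, y is the line along which they close (so a half turn about z gives the same grasp; the last joint's range is limited). The gripper opens to 85 mm and grips with 20 to 120 N. Pads are 22 mm wide; open, the fingers measure 114 mm over their backs; the gripper's body (76 mm by 85 mm) begins 54 mm behind the grasp point. The pads swing forward as they close: fully open they stand 13 mm farther back than shut.
Start: joints at [-1.232, 0.477, 0.022, 1.555, -0.011, 1.109, -0.083], TCP at [0.292, 0.609, 0.231] pointing down, gripper open.
Joint ranges: [-2.96, 2.96], [-0.34, 2.1], [-1.41, 1.46], [0.24, 2.44], [-1.37, 4.51], [0.17, 1.92], [-2.96, 2.96]. Speed limits (rad/s): [2.39, 2.39, 3.14, 3.14, 3.14, 3.14, 3.14].

### API

Orientations are given as a unit quaternion [w, x, y, z].
In Python, from station import bot gives the robot as it stands. The module is installed in compiled form; this text tells all that it offers.
- The arm moves only by the shell command python3 -m jog 'ROWS' [OPENING] [FORCE]. ROWS is JSON, a list of rows, each a list of 4 numbers: the shift along the tool's x, y, z in cm, then the turn about the tool's z in rad. In form: [[x, y, z, spin], ...]. A call has 1 to 20 rows; each row is the pose to reach, as a shift and turn from the pose commanded when the call began, along the tool's axes at that moment; what a row does not reach only later rows make up. A row lasts 1/12 s, in which the tool goes at most 41.7 mm and 7.16 degrees, less where a joint would pass 70% of its speed; a pose out of reach is approached as far as the arm can. A call with a gripper value outside its range is refused whole. OPENING is the closure, from -1 (fully open) to 1 (shut), set as the call begins (- or left out, the last holds). The fingers move at their own pace and stop on an object; FORCE is the grip in N (left out, the last holds). Time passes only in rows, so rows that repeat a pose let the fingers close. It gives the time, the measured TCP pose, the force, the opening and the grip force at its end, in the units of the state.
- bot.get_obs(): the state, without advancing time (a new reading comes with each control period).
- bot.read_camera(name): name is "scene" or "top"; returns a dict with "pixels" (384x512x3 uint8, red, green, blue), "depth" (384x512 float32, m along the optical axis (not along the pixel's ray), 0 where there is no reading), "fovy" (degrees; the focal length in pixels is half the picture's height over the tangent of half this angle, whatever the lens; pixels are square), "cx", "cy" (the principal point, pixels), "distortion" ([k1, k2, p1, p2, k3] as OpenCV has them; the pictures are not rectified), "pose" (4x4, takes a point from camera to world coordinates). Camera axes: x right, y down, z forward; pixel columns grow to the right and rows downward; lengths in m; the calibration is good to about 2 mm. A picture is of the moment at which its call begins.
- bot.hand_in(): hands the job in; it is judged then, once.
The state is a dict: "t": time; "q": joint angles; "joint_vel": joint speeds; "joint_torque": joint torques, N m; "eef_pos": TCP position; "tool_rot": TCP orientation; "contact_force": force on the tool from outside, world axes, zero at the start; "torque": the same for the moment, N m; "gripper_width": opening from 0.0 (shut) to 1.0 (fully open); "grasp_force": force on a finger pad.
Only numpy, scipy, OpenCV 4.12 (cv2) and the standard library are available. Lean on these libraries where they do the work, as an engineer would, in place of code of your own. Each camera call takes 0.05 s, during which the arm holds its last target. There are 200 camera calls.

## Working session

There is one attempt and no reset: what is moved stays moved. The work goes in short steps, Python scripts to look and compute and a shell command to move; the robot and the scene stay as the last step left them, time stands still between calls to the robot, and variables do not carry over. Pictures are saved under pics/ and viewed, at most 10 in all, crops included, and the job is handed in when it is done.

```bash
mkdir -p pics
cat > h.py <<'E'
import numpy as np, cv2
from station import bot
def cam(n):
    c=bot.read_camera(n); h=c["pixels"].shape[0]
    f=h/2/np.tan(np.radians(c["fovy"])/2)
    c["K"]=np.array([[f,0,c["cx"]],[0,f,c["cy"]],[0,0,1]]); c["D"]=np.array(c["distortion"],float); return c
def rays(c,uv):
    n=cv2.undistortPoints(np.asarray(uv,float).reshape(-1,1,2),c["K"],c["D"])[:,0]
    d=np.c_[n,np.ones(len(n))]@c["pose"][:3,:3].T
    return c["pose"][:3,3],d
def onplane(c,uv,z):
    o,d=rays(c,uv); return o+d*((z-o[2])/d[:,2])[:,None]
def bydepth(c,uv):
    uv=np.asarray(uv,int).reshape(-1,2); o,d=rays(c,uv); return o+d*c["depth"][uv[:,1],uv[:,0]][:,None]
E
python3 - <<'E'
from h import *
for n in("scene","top"):
    c=cam(n); cv2.imwrite(f"pics/{n}0.png",cv2.resize(c["pixels"][:,:,::-1],(800,600),interpolation=cv2.INTER_CUBIC)); np.savez(n+"0",**{k:c[k] for k in("pixels","depth","pose","K","D")})
    print(n,c["pose"].round(3).tolist(),c["K"][0,0],c["D"])
o=bot.get_obs();print(o["eef_pos"],o["tool_rot"],o["gripper_width"],o["t"])
E
```

```text
scene [[-0.881, 0.392, -0.265, 0.808], [0.473, 0.722, -0.505, 0.417], [-0.007, -0.57, -0.821, 0.861], [0.0, 0.0, 0.0, 1.0]] 372.4301400280162 [0.00912607 0.         0.         0.         0.        ]
top [[0.011, -0.998, 0.061, 0.51], [-1.0, -0.013, -0.028, -0.065], [0.028, -0.061, -0.998, 1.062], [0.0, 0.0, 0.0, 1.0]] 407.2580794432115 [-0.13078532  0.          0.          0.          0.        ]
[0.29143766 0.60824801 0.23041866] [-1.30456904e-04  2.21553586e-01  9.75147842e-01 -8.23849195e-04] 0.9978419319527901 0.1
```

View pics/scene0.png

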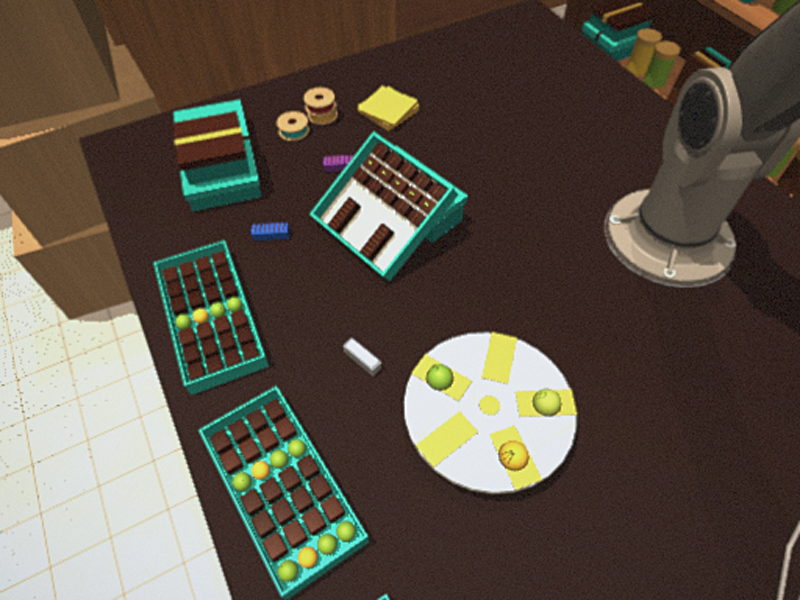

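View pics/top0.png

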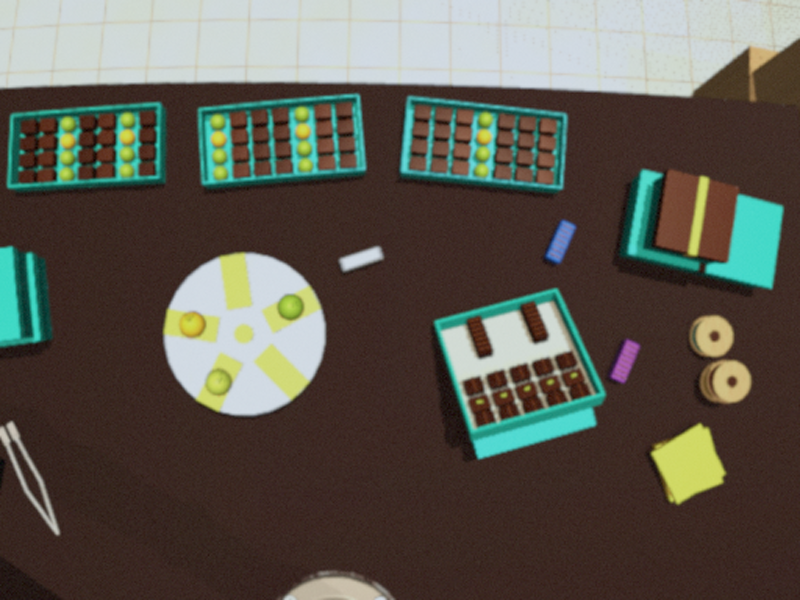

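The scene view shows the stand at (490,410), the box at (390,205) and the two loose bars at about (344,216) and (376,242). In the top view the stand is at (244,334), with empty cards at about (236,280) and (281,370). The bars there are at (480,337) and (535,322), and the price block is at (361,259).

```bash
cat > m.py <<'E'
from h import *
def load(n): return dict(np.load(n+"0.npz"))
def run(T,S):
  for n,c,seedf,cards,bars in(("top",T,(0.64*470,0.64*365),[(236,280),(281,370)],[(480,337),(535,322)]),("scene",S,(0.64*375,0.64*215),[(500,357),(447,438)],[(344,216),(376,242)])):
    hsv=cv2.cvtColor(c["pixels"],cv2.COLOR_RGB2HSV); H,Sa,V=cv2.split(hsv)
    k=np.ones((3,3),np.uint8)
    white=((Sa<60)&(V>110)).astype(np.uint8)
    nl,lab,st,ce=cv2.connectedComponentsWithStats(white)
    # disc: hull of the white component beside the cards
    cc=np.array(cards)*.64; ids=[lab[int(y),int(x)] for x,y in [(cc.mean(0)[0],cc.mean(0)[1])]]
    i=[j for j in range(1,nl) if st[j,4]>1500 and abs(ce[j]-cc.mean(0)).max()<60]
    if i:
        m=np.isin(lab,i).astype(np.uint8); pts=cv2.findNonZero(m); hull=cv2.convexHull(pts)[:,0]
        P=onplane(c,hull,.045)[:,:2]; A=np.c_[2*P,np.ones(len(P))]; s=np.linalg.lstsq(A,(P**2).sum(1),rcond=None)[0]
        print(n,"disc",s[:2].round(4),"R",np.sqrt(s[2]+s[:2]@s[:2]).round(4))
    yel=((H>20)&(H<40)&(Sa>90)&(V>90)).astype(np.uint8)
    nl,lab,st,ce=cv2.connectedComponentsWithStats(yel)
    for p in cards:
        q=(np.array(p)*.64).astype(int); j=lab[q[1],q[0]]
        ct=cv2.findContours((lab==j).astype(np.uint8),cv2.RETR_EXTERNAL,cv2.CHAIN_APPROX_NONE)[0][0][:,0]
        W=onplane(c,ct,.0465)[:,:2].astype(np.float32)
        r=cv2.minAreaRect((W*1000)); print(n,"card",np.round(r[0],1),np.round(r[1],1),round(r[2],1))
    # small gold disc
    d=np.where((st[:,4]>20)&(st[:,4]<300)&(np.abs(ce-cc.mean(0)).max(1)<30))[0]
    for j in d: print(n,"gold disc",onplane(c,ce[j],.045).round(4), st[j,4])
    # box
    vs,us=np.mgrid[0:384,0:512]; X=bydepth(c,np.c_[us.ravel(),vs.ravel()]).reshape(384,512,3)
    nl,lab,st,ce=cv2.connectedComponentsWithStats(white)
    bb=np.array(bars)*.64; bc=bb.mean(0).astype(int); j=lab[bc[1],bc[0]]
    m=cv2.erode((lab==j).astype(np.uint8),k)>0; F=X[m]; F=F[F[:,2]>0]
    for _ in range(3):
        m0=F.mean(0); nrm=np.linalg.svd(F-m0,full_matrices=False)[2][2]; nrm*=np.sign(nrm[2]); r=(F-m0)@nrm; F=F[abs(r)<max(.002,2.5*r.std())]
    print(n,"floor n",nrm.round(3),"tilt",np.degrees(np.arccos(nrm[2])).round(1),"rms",r.std().round(4),len(F))
    dr=-nrm[:2]/np.linalg.norm(nrm[:2]); print("  downslope yaw",np.degrees(np.arctan2(-dr[1],-dr[0])).round(1))
    hh=(X-m0)@nrm; dark=((V<110)&(hh>.012)&(hh<.03)).astype(np.uint8)
    nl,lab,st,ce=cv2.connectedComponentsWithStats(cv2.morphologyEx(((V<120)&(hh>.005)&(hh<.03)).astype(np.uint8),cv2.MORPH_OPEN,k))
    for b in bb:
        j=lab[int(b[1]),int(b[0])]; mm=lab==j; o,d=rays(c,np.c_[us[mm],vs[mm]])
        top=mm&(hh>.016); o,d=rays(c,np.c_[us[top],vs[top]]); q=m0+nrm*.022
        W=o+d*(((q-o)@nrm)/(d@nrm))[:,None]
        e1=-np.array([nrm[0]*-nrm[2],nrm[1]*-nrm[2],1-nrm[2]**2]); e1/=np.linalg.norm(e1); e2=np.cross(nrm,e1)
        L=np.c_[(W-q)@e1,(W-q)@e2].astype(np.float32)*1000
        r=cv2.minAreaRect(L); ctr=q+(e1*r[0][0]+e2*r[0][1])/1000
        print(n,"bar top ctr",ctr.round(4),"size",np.round(r[1],1),"ang vs slope",round(r[2],1),"h",np.median(hh[top]).round(4), "npx",top.sum())
    # price block
    if n=="top":
        print("price",onplane(c,[(361*.64,259*.64)],.022).round(3), "floor z at white mean",m0.round(3))
        tq=((H>75)&(H<95)&(Sa>120)&(V>90)); nl,lab,st,ce=cv2.connectedComponentsWithStats(tq.astype(np.uint8))
        j=lab[int(345*.64),int(441*.64)]; Y=X[tq&(abs(us-bb.mean(0)[0])<70)&(abs(vs-230)<70)]
        a=np.c_[(Y-m0)@e1,(Y-m0)@e2,(Y-m0)@nrm]; a=a[a[:,2]>.02]; print("rim along slope",a[:,0].min(),a[:,0].max()," across",a[:,1].min(),a[:,1].max(),"h",np.median(a[:,2])); 
        print(" bars in that frame", [] )
run(load("top"),load("scene"))
E
python3 m.py
```

```text
top disc [0.5167 0.1488] R 0.1308
top card [603.3 164.7] [88.3 39.3] 8.5
top card [455.4  86. ] [86.3 38.6] 45.8
top gold disc [[0.5165 0.1496 0.045 ]] 88
top floor n [0.971 0.237 0.   ] tilt 90.0 rms 0.0247 1832
  downslope yaw 13.7
top bar top ctr [ 0.5189 -0.2405 -0.0351] size [ 25.1 471.8] ang vs slope 80.8 h 0.0226 npx 55
top bar top ctr [ 0.5427 -0.3381 -0.0373] size [ 30.  498.5] ang vs slope 76.4 h 0.0229 npx 61
price [[ 0.641 -0.037  0.022]] floor z at white mean [ 0.504 -0.273  0.042]
rim along slope -1.020829589334026 0.04440695983111042  across -0.1249128763394302 0.20077363401637463 h 0.058843061207030575
 bars in that frame []
scene disc [0.517  0.1495] R 0.1303
scene card [456.7  86.2] [88.1 42.4] 46.0
scene card [601.2 164.1] [86.1 40.7] 10.1
scene gold disc [[0.5162 0.1483 0.045 ]] 124
scene floor n [-0.878 -0.161  0.451] tilt 63.2 rms 0.0273 867
  downslope yaw -169.6
scene bar top ctr [ 0.5454 -0.2427  0.1839] size [1532.6 1188.3] ang vs slope 77.7 h 0.2987 npx 79519
scene bar top ctr [ 0.5454 -0.2427  0.1839] size [1532.6 1188.3] ang vs slope 77.7 h 0.2987 npx 79519
```

```bash
sed -i 's/F=X\[m\]; F=F\[F\[:,2\]>0\]/m\&=(c["depth"]>0)\&(X[...,2]<.2)\&(X[...,2]>0); F=X[m]/; s/hh=(X-m0)@nrm;/hh=np.where(c["depth"]>0,(X-m0)@nrm,-1);/; s/for _ in range(3)/for _ in range(6)/' m.py; python3 m.py | grep -v -e card -e disc
python3 - <<'E'
from h import *
c=dict(np.load("top0.npz")); d=c["depth"]; print((d==0).mean()); print(bydepth(c,[(455*.64,360*.64),(505*.64,340*.64),(520*.64,350*.64),(480*.64,337*.64),(535*.64,322*.64),(390*.64,350*.64)]).round(3))
E
```

```text
top floor n [0.481 0.131 0.867] tilt 29.9 rms 0.0016 1823
  downslope yaw 15.3
top bar top ctr [ 0.5187 -0.2269  0.0456] size [26.3 72.4] ang vs slope 89.5 h 0.0213 npx 253
top bar top ctr [ 0.5438 -0.3173  0.0454] size [25.9 71.6] ang vs slope 88.7 h 0.0215 npx 242
price [[ 0.641 -0.037  0.022]] floor z at white mean [ 0.503 -0.275  0.036]
rim along slope -0.4578085814523669 0.06385499334135304  across -0.10855264548550314 0.1999808349878173 h 0.028599743777457103
 bars in that frame []
scene floor n [0.481 0.132 0.867] tilt 29.9 rms 0.0016 841
  downslope yaw 15.4
scene bar top ctr [ 0.5457 -0.315   0.0435] size [27.1 66.9] ang vs slope 88.8 h 0.0216 npx 157
scene bar top ctr [ 0.5203 -0.225   0.0439] size [66.6 27.5] ang vs slope 0.8 h 0.0211 npx 169
0.003987630208333333
[[ 0.479 -0.191  0.037]
 [ 0.512 -0.273  0.032]
 [ 0.495 -0.294  0.042]
 [ 0.517 -0.23   0.045]
 [ 0.54  -0.319  0.047]
 [ 0.492 -0.085  0.004]]
```

The floor plane fits at 29.9°, and both bars measure about 26 x 70 mm. The cards lie 144° apart and the disc radius is 130 mm, so the numbers are consistent. Next is a helper that converts targets to tool shifts, then the first move.

```bash
cat > g.py <<'E'
import sys; from h import *
# usage: g.py x y z yawdeg [x y z yawdeg]: shift (cm) in current tool axes and spin
from scipy.spatial.transform import Rotation as R
o=bot.get_obs(); q=o["tool_rot"]; r=R.from_quat([q[1],q[2],q[3],q[0]]); M=r.as_matrix()
yaw=np.degrees(np.arctan2(M[1,0],M[0,0])); p=np.array(o["eef_pos"])
print("pos",p.round(4),"yaw",yaw.round(1),"tilt",M[:,2].round(3),"q",np.round(o["q"],2),"F",np.round(o["contact_force"],1),"w",round(o["gripper_width"],3),"t",round(o["t"],2))
a=list(map(float,sys.argv[1:]))
for i in range(0,len(a),4):
    d=M.T@(np.array(a[i:i+3])-p)*100; s=(yaw-a[i+3]+180)%360-180
    print(d.round(2),"spin",np.radians(s).round(3),"rows>=",np.ceil(max(np.linalg.norm(d)/4.17,abs(s)/7.16)))
E
python3 g.py .46 .2 .2 60 .514 -.227 .15 15.3
```

```text
pos [0.2914 0.6082 0.2304] yaw 154.4 tilt [-0.001 -0.002 -1.   ] q [-1.23  0.48  0.02  1.56 -0.01  1.11 -0.08] F [ 0.1 -0.6 -0. ] w 0.998 t 0.1
[-32.84 -29.53   3.09] spin 1.648 rows>= 14.0
[-56.16 -65.69   8.16] spin 2.428 rows>= 21.0
```

```bash
python3 -m jog '[[-10,-10,0.5,0.12],[-20,-20,1.5,0.24],[-28,-26,2,0.36],[-34,-30.5,3,0.48],[-34,-30.5,3,0.6],[-34,-30.5,3,0.72],[-34,-30.5,3,0.84],[-34,-30.5,3,0.96],[-37,-37,3.5,1.08],[-40,-41,4,1.2],[-43,-45,4.5,1.32],[-46,-49,5,1.44],[-49,-53,5.5,1.56],[-52,-57,6,1.68],[-54,-61,7,1.8],[-56.2,-65.7,8.2,1.92],[-56.2,-65.7,8.2,2.04],[-56.2,-65.7,8.2,2.16],[-56.2,-65.7,8.2,2.28],[-56.2,-65.7,8.2,2.4]]' -0.2 30; python3 g.py .514 -.227 .15 15.3
```

```text
t: 1.77
eef_pos: [0.5089, -0.1885, 0.1546]
tool_rot: [-0.0, 0.99, 0.144, -0.0]
contact_force: [0.8, 0.6, 0.5]
gripper_width: 0.6
grasp_force: 0.0
pos [ 0.5089 -0.1885  0.1546] yaw 16.6 tilt [-0.  0. -1.] q [-0.33  0.43  0.74  1.98 -0.38  0.87 -0.67] F [0.8 0.6 0.5] w 0.6 t 1.77
[-0.61  3.83  0.46] spin 0.022 rows>= 1.0
```

```bash
python3 -m jog '[[0,0,0,0],[0,0,0,0],[0,0,0,0]]' >/dev/null; python3 g.py .514 -.227 .10 15.3
python3 - <<'E'
from h import *
c=cam("scene"); cv2.imwrite("pics/s1.png",c["pixels"][60:240,130:370,::-1].repeat(3,0).repeat(3,1))
E
```

```text
pos [ 0.5088 -0.1865  0.1545] yaw 16.9 tilt [-0.001  0.    -1.   ] q [-0.34  0.43  0.74  1.98 -0.38  0.87 -0.67] F [ 0.4  0.4 -1. ] w 0.601 t 2.02
[-0.67  4.03  5.45] spin 0.028 rows>= 2.0
```

View pics/s1.png

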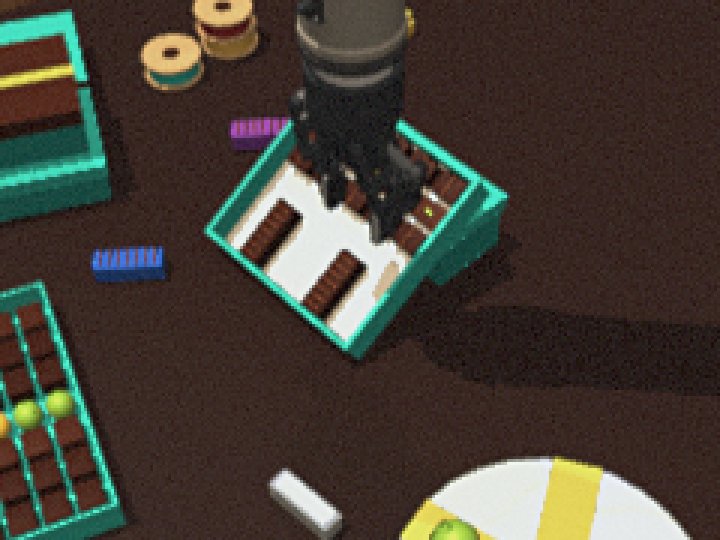

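The gripper hovers above the box in this crop, with the open fingers at about (335,200) and (378,235). The bars are undisturbed at (272,232) and (335,282). I will align above the left bar.

```bash
python3 -m jog '[[-0.7,4,0.5,0.028],[-0.7,4,3,0.028],[-0.7,4,6,0.028],[-0.7,4,7.5,0.028],[-0.7,4,8,0.028],[-0.7,4,8,0.028],[-0.7,4,8,0.028]]' >/dev/null; python3 g.py .514 -.227 .03 15.3
```

```text
pos [ 0.5147 -0.2263  0.0757] yaw 15.4 tilt [ 0.001  0.    -1.   ] q [-0.18  0.58  0.64  1.99 -0.51  0.74 -0.53] F [0.1 0.2 0.1] w 0.603 t 2.65
[-0.09  0.05  4.57] spin 0.001 rows>= 2.0
```

```bash
python3 -m jog '[[0,0,1,0],[0,0,2,0],[0,0,3,0],[0,0,3.7,0],[0,0,4.2,0],[0,0,4.5,0],[0,0,4.5,0],[0,0,4.5,0]]'; python3 -m jog '[[0,0,0,0],[0,0,0,0],[0,0,0,0],[0,0,0,0],[0,0,0,0],[0,0,0,0],[0,0,0,0],[0,0,0,0]]' 1 25
```

```text
t: 3.32
eef_pos: [0.514, -0.2272, 0.0299]
tool_rot: [-0.0, 0.991, 0.133, -0.0]
contact_force: [-0.6, 0.7, -0.2]
gripper_width: 0.603
grasp_force: 0.0
t: 3.98
eef_pos: [0.5144, -0.2274, 0.0305]
tool_rot: [0.0, 0.991, 0.133, 0.0]
contact_force: [-0.7, -0.5, 5.4]
gripper_width: 0.294
grasp_force: 25.3
```

```bash
python3 -m jog '[[0,0,-0.5,0],[0,0,-1.5,0],[0,0,-3,0],[0,0,-5,0],[0,0,-7,0],[0,0,-9,0],[0,0,-10,0],[0,0,-10,0],[0,0,-10,0]]'; python3 g.py .49 -.06 .13 15.3
```

```text
t: 4.73
eef_pos: [0.5142, -0.2267, 0.1301]
tool_rot: [-0.0, 0.991, 0.133, 0.0]
contact_force: [1.7, 0.3, -1.2]
gripper_width: 0.297
grasp_force: 24.7
pos [ 0.5142 -0.2267  0.1301] yaw 15.3 tilt [ 0.001  0.    -1.   ] q [-0.23  0.5   0.71  1.96 -0.43  0.84 -0.59] F [ 1.7  0.3 -1.2] w 0.297 t 4.73
[  2.07 -16.72   0.02] spin 0.0 rows>= 5.0
```

```bash
python3 -m jog '[[0.4,-2,0,0],[0.8,-5,0,0],[1.2,-8.5,0,0],[1.6,-12,0,0],[1.9,-15,0,0],[2.1,-16.5,0,0],[2.1,-16.7,2,0],[2.1,-16.7,5,0],[2.1,-16.7,7.5,0],[2.1,-16.7,8.7,0],[2.1,-16.7,9.2,0],[2.1,-16.7,9.2,0],[2.1,-16.7,9.2,0]]'
python3 - <<'E'
from h import *
c=cam("scene"); cv2.imwrite("pics/s2.png",c["pixels"][120:300,150:390,::-1].repeat(3,0).repeat(3,1))
E
```

```text
t: 5.82
eef_pos: [0.4905, -0.0609, 0.0384]
tool_rot: [0.0, 0.991, 0.133, 0.0]
contact_force: [0.6, -0.3, -0.1]
gripper_width: 0.297
grasp_force: 24.8
```

View pics/s2.png

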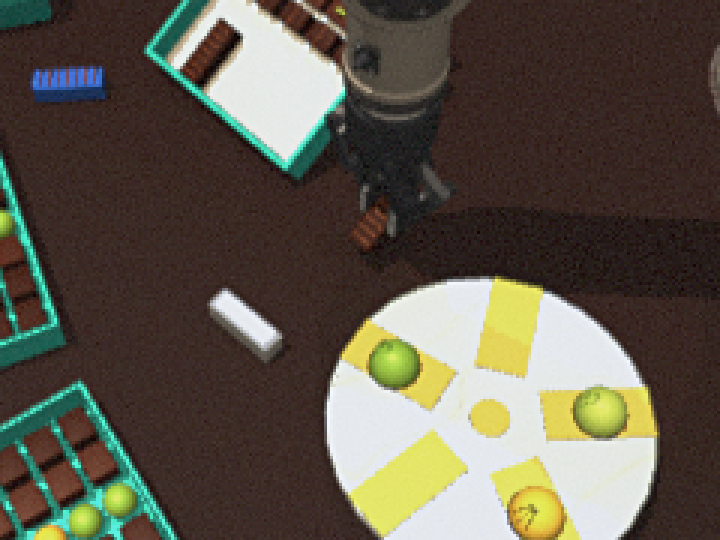

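The left bar is held tilted at about (370,225), clear of the block and the stand. I will press it down onto the counter slowly to level it.

```bash
python3 -m jog '[[0,0,0.5,0],[0,0,1.0,0],[0,0,1.3,0],[0,0,1.5,0],[0,0,1.7,0],[0,0,1.9,0]]' - 20; python3 -m jog '[[0,0,0.15,0],[0,0,0.3,0],[0,0,0.45,0],[0,0,0.6,0]]'
```

```text
t: 6.37
eef_pos: [0.4886, -0.0609, 0.0194]
tool_rot: [-0.001, 0.991, 0.133, -0.001]
contact_force: [-8.7, -1.1, 18.9]
gripper_width: 0.294
grasp_force: 27.8
t: 6.7
eef_pos: [0.4872, -0.0612, 0.0133]
tool_rot: [-0.001, 0.991, 0.132, -0.002]
contact_force: [-8.9, -1.2, 16.3]
gripper_width: 0.296
grasp_force: 29.0
```

```bash
python3 -m jog '[[0,0,0.1,0],[0,0,0.2,0],[0,0,0.3,0],[0,0,0.3,0]]'
python3 - <<'E'
from h import *
c=cam("scene"); cv2.imwrite("pics/s3.png",cv2.resize(c["pixels"][155:225,235:325,::-1],None,fx=8,fy=8,interpolation=cv2.INTER_CUBIC))
E
```

```text
t: 7.03
eef_pos: [0.4877, -0.0615, 0.0103]
tool_rot: [-0.001, 0.991, 0.132, -0.002]
contact_force: [-8.9, -1.4, 14.2]
gripper_width: 0.297
grasp_force: 29.5
```

View pics/s3.png

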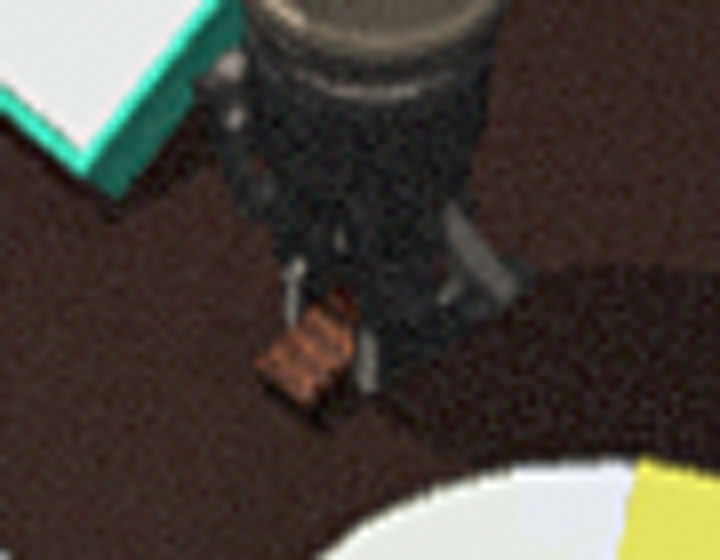

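The bar's front end shows at crop (308,352) with the fingers on either side of it. I will check its tilt from the depth picture.

```bash
cat > b.py <<'E'
from h import *
import sys
# points of the held bar near given world xy, in tool yaw frame: x along bar
x0,y0,yaw,zlo=map(float,sys.argv[1:5]); a=np.radians(yaw); e=np.array([np.cos(a),np.sin(a)]); f=np.array([-e[1],e[0]])
for n in("scene","top"):
    c=cam(n); vs,us=np.mgrid[0:384,0:512]; X=bydepth(c,np.c_[us.ravel(),vs.ravel()]); px=c["pixels"].reshape(-1,3).astype(int)
    hs=cv2.cvtColor(c["pixels"],cv2.COLOR_RGB2HSV).reshape(-1,3)
    L=np.c_[(X[:,:2]-[x0,y0])@e,(X[:,:2]-[x0,y0])@f,X[:,2]]
    m=(abs(L[:,0])<.05)&(abs(L[:,1])<.02)&(L[:,2]>zlo)&(L[:,2]<.10)&(hs[:,1]>70)&(px[:,0]-px[:,2]>18)
    Q=L[m]*1000; print(n,len(Q))
    for lo in range(-50,50,8):
        k=Q[(Q[:,0]>=lo)&(Q[:,0]<lo+8)]
        if len(k)>2: print("  ",lo,"z",np.percentile(k[:,2],[10,50,90]).round(1),"y",k[:,1].min().round(1),k[:,1].max().round(1),len(k))
E
python3 b.py .4877 -.0615 15.3 .008
```

```text
scene 117
   -10 z [30.4 31.6 33.1] y -7.6 -0.1 4
   -2 z [28.4 29.9 31. ] y -10.8 4.0 15
   6 z [25.4 28.3 29.9] y -12.7 14.0 27
   14 z [23.3 25.6 28.6] y -10.1 14.2 26
   22 z [22.6 23.8 25.7] y -10.3 12.6 23
   30 z [18.3 21.5 24.4] y -10.9 12.8 22
top 0
```

The bar has levelled to about 15°, so pressing works. I will continue a few mm.

```bash
python3 -m jog '[[0,0,0.1,0],[0,0,0.2,0],[0,0,0.3,0],[0,0,0.4,0],[0,0,0.5,0],[0,0,0.5,0]]'; python3 b.py .4877 -.0615 15.3 .008
```

```text
t: 7.68
eef_pos: [0.4881, -0.0616, 0.0053]
tool_rot: [-0.0, 0.991, 0.132, -0.001]
contact_force: [-8.8, -2.2, 13.3]
gripper_width: 0.3
grasp_force: 30.6
scene 112
   -34 z [29.9 30.9 33.3] y 11.2 12.2 3
   -10 z [24.3 26.1 28.3] y -12.4 -0.7 5
   -2 z [25.  27.1 28.8] y -9.5 4.2 14
   6 z [23.9 25.4 27.9] y -11.3 11.7 20
   14 z [22.4 24.1 26.8] y -10.8 14.1 25
   22 z [21.2 24.2 26.4] y -10.5 13.2 26
   30 z [15.  20.9 24.7] y -10.0 11.2 19
top 0
```

```bash
python3 -m jog '[[0,0,0.1,0],[0,0,0.2,0],[0,0,0.25,0],[0,0,0.25,0]]'; python3 b.py .4877 -.0615 15.3 .008
```

```text
t: 8.12
eef_pos: [0.488, -0.0615, 0.0028]
tool_rot: [-0.0, 0.991, 0.132, -0.002]
contact_force: [-8.5, -2.4, 13.6]
gripper_width: 0.294
grasp_force: 31.3
scene 109
   -34 z [25.1 27.  28.5] y 8.2 11.8 3
   -2 z [23.5 25.5 26.8] y -9.7 4.2 14
   6 z [21.9 23.7 27.4] y -12.0 12.9 24
   14 z [20.3 23.8 25.3] y -12.3 17.6 25
   22 z [22.  23.8 26.1] y -11.5 13.2 22
   30 z [14.9 20.8 24.4] y -10.7 12.4 19
top 0
```

```bash
python3 -m jog '[[0,0,0,0],[0,0,0,0],[0,0,0,0],[0,0,0,0]]' -0.1; python3 -m jog '[[0,0,-1,0],[0,0,-3,0],[0,1,-6,0],[0,4,-9,0],[0,8,-11,0],[0,11,-11,0],[0,11,-11,0],[0,11,-11,0]]'
cat > c.py <<'E'
from h import *
import sys
x0,y0=map(float,sys.argv[1:3]); h=float(sys.argv[3]) if len(sys.argv)>3 else .022
# dark bar lying flat near x0,y0: by 3d height mask, cast on plane z=h
for n in("scene","top"):
    c=cam(n); vs,us=np.mgrid[0:384,0:512]; X=bydepth(c,np.c_[us.ravel(),vs.ravel()])
    m=(np.hypot(X[:,0]-x0,X[:,1]-y0)<.055)&(X[:,2]>h-.009)&(X[:,2]<h+.009)&(c["pixels"].reshape(-1,3).max(1)<150)
    m=cv2.morphologyEx(m.reshape(384,512).astype(np.uint8),cv2.MORPH_OPEN,np.ones((3,3),np.uint8)).ravel()>0
    if m.sum()<40: print(n,"few",m.sum()); continue
    W=onplane(c,np.c_[us.ravel()[m],vs.ravel()[m]],h)[:,:2]*1000; r=cv2.minAreaRect(W.astype(np.float32)); ax=np.linalg.svd(W-W.mean(0),full_matrices=False)[2][0]
    A=np.c_[X[m][:,:2],np.ones(m.sum())]; pl=np.linalg.lstsq(A,X[m][:,2],rcond=None)[0]
    print(n,"rect",np.round(r[0],1),np.round(r[1],1),round(r[2],1),"mean",W.mean(0).round(1),"yaw",np.degrees(np.arctan2(ax[1],ax[0])).round(1),"z",np.median(X[m][:,2]).round(4),"slope along",np.degrees(pl[:2]@ax).round(1),m.sum())
E
python3 c.py .488 -.061; python3 g.py .488 -.061 .06 15.3
```

```text
t: 8.55
eef_pos: [0.4906, -0.0603, 0.0025]
tool_rot: [-0.0, 0.991, 0.133, 0.0]
contact_force: [0.1, 0.3, -0.0]
gripper_width: 0.546
grasp_force: 0.0
t: 9.22
eef_pos: [0.5195, -0.1688, 0.1136]
tool_rot: [0.001, 0.991, 0.131, 0.001]
contact_force: [-0.3, 1.0, -0.0]
gripper_width: 0.548
grasp_force: 0.0
scene rect [487.7 -58.4] [72.8 29.4] 16.3 mean [488.2 -58. ] yaw 16.3 z 0.0223 slope along -1.4 228
top rect [485.1 -63.2] [69.8 25.9] 14.8 mean [485.1 -63.1] yaw -164.3 z 0.0234 slope along 0.6 280
pos [ 0.5187 -0.1656  0.1123] yaw 15.3 tilt [-0.001  0.001 -1.   ] q [-0.34  0.5   0.69  2.01 -0.45  0.79 -0.69] F [-1.   0.3 -0.3] w 0.549 t 9.32
[ -0.2  -10.9    5.24] spin 0.0 rows>= 3.0
```

The bar lies flat and unharmed on the counter. I will regrip it at its centre.

```bash
python3 -m jog '[[-0.2,-2,0,0],[-0.3,-5,0,0],[-0.4,-8,0.5,0],[-0.4,-10.3,2,0],[-0.4,-10.8,4,0],[-0.4,-10.8,6,0],[-0.4,-10.8,6,0],[-0.4,-10.8,6,0]]'; python3 g.py .4862 -.0618 .006 15.4
```

```text
t: 9.98
eef_pos: [0.4857, -0.0624, 0.0519]
tool_rot: [-0.0, 0.991, 0.134, -0.002]
contact_force: [0.5, -0.4, 0.8]
gripper_width: 0.547
grasp_force: 0.0
pos [ 0.4857 -0.0624  0.0519] yaw 15.4 tilt [-0.003  0.    -1.   ] q [-0.49  0.52  0.62  2.16 -0.53  0.61 -0.8 ] F [ 0.5 -0.4  0.8] w 0.547 t 9.98
[ 0.08 -0.04  4.59] spin -0.0 rows>= 2.0
```

```bash
python3 -m jog '[[0,0,1.5,0],[0,0,3,0],[0,0,4,0],[0,0,4.5,0],[0,0,4.5,0]]'>/dev/null; python3 -m jog '[[0,0,0,0],[0,0,0,0],[0,0,0,0],[0,0,0,0],[0,0,0,0],[0,0,0,0]]' 1 25;  python3 -m jog '[[0,0,-0.5,0],[0,0,-2,0],[0,0,-4.5,0],[0,0,-7.5,0],[0,0,-10,0],[0,0,-11,0],[0,0,-11,0],[0,0,-11,0]]'; python3 g.py .4577 .0878 .117 46.1 .6004 .164 .117 10.1
```

```text
t: 10.9
eef_pos: [0.4875, -0.0636, 0.0083]
tool_rot: [0.0, 0.991, 0.133, 0.001]
contact_force: [-1.5, -0.7, 6.1]
gripper_width: 0.296
grasp_force: 25.5
t: 11.57
eef_pos: [0.4868, -0.0629, 0.1174]
tool_rot: [-0.0, 0.991, 0.133, 0.0]
contact_force: [0.3, 1.2, -0.9]
gripper_width: 0.296
grasp_force: 24.7
pos [ 0.4868 -0.0629  0.1174] yaw 15.3 tilt [ 0.     0.001 -1.   ] q [-0.59  0.41  0.74  2.13 -0.41  0.74 -0.89] F [ 0.3  1.2 -0.9] w 0.296 t 11.57
[  1.17 -15.3    0.04] spin -0.537 rows>= 5.0
[ 16.95 -18.88   0.06] spin 0.091 rows>= 7.0
```

```bash
python3 -m jog '[[1,-1,0,0.01],[3,-3,0,0.02],[5.5,-6,0,0.03],[8,-9,0,0.05],[10.5,-12,0,0.06],[13,-14.5,0,0.08],[15,-16.8,0,0.09],[16.3,-18.2,0,0.09],[16.9,-18.8,0,0.09],[17,-18.9,1,0.09],[17,-18.9,2.5,0.09],[17,-18.9,4,0.09],[17,-18.9,4.7,0.09],[17,-18.9,5,0.09],[17,-18.9,5,0.09],[17,-18.9,5,0.09],[17,-18.9,5,0.09]]'; python3 g.py .6014 .1642 .0545 10.1
```

```text
t: 12.98
eef_pos: [0.6016, 0.1635, 0.0682]
tool_rot: [-0.0, 0.996, 0.088, 0.001]
contact_force: [0.7, -0.1, 0.1]
gripper_width: 0.3
grasp_force: 24.7
pos [0.6016 0.1635 0.0682] yaw 10.1 tilt [ 0.001  0.    -1.   ] q [-0.83  0.68  0.65  1.84 -0.56  0.81 -1.28] F [ 0.7 -0.1  0.1] w 0.3 t 12.98
[-0.01 -0.08  1.37] spin 0.0 rows>= 1.0
```

```bash
python3 -m jog '[[0,-0.05,0.3,0],[0,-0.05,0.6,0],[0,-0.05,0.9,0],[0,-0.05,1.1,0],[0,-0.05,1.1,0],[0,-0.05,1.1,0]]'; python3 b.py .6014 .164 10.1 .055;python3 -m jog '[[0,0,0.05,0],[0,0,0.1,0],[0,0,0.1,0]]'
```

```text
t: 13.48
eef_pos: [0.6009, 0.1642, 0.0563]
tool_rot: [0.0, 0.996, 0.088, -0.0]
contact_force: [0.1, -0.1, -1.2]
gripper_width: 0.298
grasp_force: 24.7
scene 172
   -2 z [69.3 70.4 73.3] y -12.1 5.8 17
   6 z [68.5 71.1 72.4] y -12.6 19.7 40
   14 z [66.8 70.3 72.8] y -11.9 14.3 44
   22 z [67.4 71.2 73.4] y -11.2 14.1 41
   30 z [58.  69.6 71.6] y -11.1 12.9 29
top 114
   -42 z [59.3 69.  72.6] y -11.2 10.9 19
   -34 z [68.5 71.7 74.4] y -12.7 10.3 34
   -26 z [67.3 70.7 73.4] y -12.0 11.8 35
   -18 z [66.5 70.6 72.6] y -12.3 0.6 21
   -10 z [56.6 60.  67.4] y -18.6 -12.0 4
t: 13.83
eef_pos: [0.601, 0.1642, 0.0555]
tool_rot: [-0.0, 0.996, 0.088, -0.0]
contact_force: [0.2, -0.1, -0.8]
gripper_width: 0.296
grasp_force: 24.7
```

```bash
python3 -m jog '[[0,0,0.05,0],[0,0,0.05,0],[0,0,0.05,0]]' | grep -e force -e eef; python3 -m jog '[[0,0,0.05,0],[0,0,0.05,0],[0,0,0.05,0]]'| grep -e force -e eef
python3 - <<'E'
from h import *
# bar ends along the card and card edges, per camera, on planes z=.0685 (bar top) / .0465 (card)
a=np.radians(10.1); e=np.array([np.cos(a),np.sin(a)]); f=np.array([-e[1],e[0]])
for n in("scene","top"):
    c=cam(n); vs,us=np.mgrid[0:384,0:512]; uv=np.c_[us.ravel(),vs.ravel()]; X=bydepth(c,uv); px=c["pixels"].reshape(-1,3).astype(int)
    hs=cv2.cvtColor(c["pixels"],cv2.COLOR_RGB2HSV).reshape(-1,3)
    L=(onplane(c,uv,.0685)[:,:2]-[.6004,.164])@np.c_[e,f]*1000
    m=(X[:,2]>.062)&(X[:,2]<.078)&(px[:,0]-px[:,2]>18)&(hs[:,2]<150)&(abs(L[:,0])<60)&(abs(L[:,1])<20)
    print(n,"bar x",np.percentile(L[m,0],[1,99]).round(1),"y",np.percentile(L[m,1],[1,99]).round(1))
    G=(onplane(c,uv,.0465)[:,:2]-[.6004,.164])@np.c_[e,f]*1000
    g=(hs[:,0]>20)&(hs[:,0]<40)&(hs[:,1]>90)&(hs[:,2]>90)&(abs(G[:,0])<60)&(abs(G[:,1])<26)
    print("  card x",np.percentile(G[g,0],[0.5,99.5]).round(1),"y",np.percentile(G[g,1],[.5,99.5]).round(1))
E
```

```text
eef_pos: [0.601, 0.1642, 0.055]
contact_force: [1.3, 0.3, -0.7]
grasp_force: 24.7
eef_pos: [0.6011, 0.1642, 0.0548]
contact_force: [-1.5, -1.0, 4.4]
grasp_force: 25.2
scene bar x [-0.3 36. ] y [-12.1  14.1]
  card x [ 8.8 43.9] y [-20.8  20.1]
top bar x [-36.2  -9. ] y [-14.8  11. ]
  card x [-41.7  46.3] y [-20.3  19.6]
```

```bash
python3 -m jog '[[0,0,-0.02,0],[0,0,-0.02,0],[0,0,-0.02,0]]' - 20| grep -e force -e eef; python3 -m jog '[[0,0,0,0],[0,0,0,0],[0,0,0,0],[0,0,0,0]]' 0.0;  python3 -m jog '[[0,0,-0.5,0],[0,0,-1.5,0],[0,0,-3,0],[0,0,-5,0],[0,0,-8,0],[0,0,-9.5,0],[0,0,-9.5,0],[0,0,-9.5,0]]'; python3 g.py .5 -.1 .17 12.7 .5394 -.3176 .17 15.3
```

```text
eef_pos: [0.6011, 0.1642, 0.0548]
contact_force: [-2.4, -0.5, 5.5]
grasp_force: 25.3
t: 15.02
eef_pos: [0.601, 0.1642, 0.0545]
tool_rot: [0.0, 0.996, 0.088, -0.0]
contact_force: [-0.4, -0.2, 0.8]
gripper_width: 0.499
grasp_force: 0.0
t: 15.68
eef_pos: [0.6019, 0.1644, 0.1519]
tool_rot: [-0.001, 0.996, 0.088, 0.002]
contact_force: [-0.8, 0.3, -0.5]
gripper_width: 0.502
grasp_force: 0.0
pos [0.6019 0.1644 0.1519] yaw 10.1 tilt [ 0.003  0.002 -1.   ] q [-0.89  0.58  0.74  1.8  -0.47  0.95 -1.35] F [-0.8  0.3 -0.5] w 0.502 t 15.68
[-14.68  24.24  -1.89] spin -0.045 rows>= 7.0
[-14.62  46.35  -1.91] spin -0.09 rows>= 12.0
```

```bash
python3 -m jog '[[-0.5,2,-1,-0.01],[-2,6,-1.9,-0.02],[-3.5,10,-1.9,-0.03],[-4.5,14,-1.9,-0.04],[-6,18,-1.9,-0.05],[-7.5,22,-1.9,-0.06],[-9,26,-1.9,-0.07],[-10.2,30,-1.9,-0.08],[-11.5,34,-1.9,-0.09],[-12.7,38,-1.9,-0.09],[-13.8,42,-1.9,-0.09],[-14.4,45,-1.9,-0.09],[-14.6,46.3,-0.5,-0.09],[-14.6,46.3,3,-0.09],[-14.6,46.3,5.5,-0.09],[-14.6,46.3,7,-0.09],[-14.6,46.3,7,-0.09],[-14.6,46.3,7,-0.09],[-14.6,46.3,7,-0.09]]' -0.1 25; python3 g.py .5394 -.3176 .0305 15.3; python3 c.py .5995 .164 .0685; python3 m.py >/dev/null
python3 - <<'E'
import m
from h import *
E
python3 - <<'E'
from h import *
c=cam("top"); cv2.imwrite("pics/t4.png",cv2.resize(c["pixels"][:,:,::-1],(800,600)))
E
```

```text
t: 17.27
eef_pos: [0.5394, -0.3177, 0.081]
tool_rot: [0.001, 0.991, 0.133, 0.001]
contact_force: [0.2, -0.3, -0.3]
gripper_width: 0.549
grasp_force: 0.0
pos [ 0.5394 -0.3177  0.081 ] yaw 15.3 tilt [ 0.001 -0.001 -1.   ] q [-0.03  0.66  0.66  1.83 -0.53  0.83 -0.41] F [ 0.2 -0.3 -0.3] w 0.549 t 17.27
[-0.01 -0.02  5.05] spin -0.0 rows>= 2.0
scene rect [601.  166.2] [70.9 27.8] 9.6 mean [601.4 166.3] yaw 10.0 z 0.0694 slope along -0.2 367
top rect [598.6 162.7] [69.1 25.6] 9.9 mean [598.8 162.7] yaw -169.8 z 0.0696 slope along 0.1 284
top disc [0.5167 0.1488] R 0.1308
top card [603.3 164.7] [88.3 39.3] 8.5
top card [455.4  86. ] [86.3 38.6] 45.8
top gold disc [[0.5165 0.1496 0.045 ]] 88
top floor n [0.481 0.131 0.867] tilt 29.9 rms 0.0016 1823
  downslope yaw 15.3
top bar top ctr [ 0.5187 -0.2269  0.0456] size [26.3 72.4] ang vs slope 89.5 h 0.0213 npx 253
top bar top ctr [ 0.5438 -0.3173  0.0454] size [25.9 71.6] ang vs slope 88.7 h 0.0215 npx 242
price [[ 0.641 -0.037  0.022]] floor z at white mean [ 0.503 -0.275  0.036]
rim along slope -0.4578085814523669 0.06385499334135304  across -0.10855264548550314 0.1999808349878173 h 0.028599743777457103
 bars in that frame []
scene disc [0.517  0.1495] R 0.1303
scene card [456.7  86.2] [88.1 42.4] 46.0
scene card [601.2 164.1] [86.1 40.7] 10.1
scene gold disc [[0.5162 0.1483 0.045 ]] 124
scene floor n [0.481 0.132 0.867] tilt 29.9 rms 0.0016 841
  downslope yaw 15.4
scene bar top ctr [ 0.5457 -0.315   0.0435] size [27.1 66.9] ang vs slope 88.8 h 0.0216 npx 157
scene bar top ctr [ 0.5203 -0.225   0.0439] size [66.6 27.5] ang vs slope 0.8 h 0.0211 npx 169
```

View pics/t4.png

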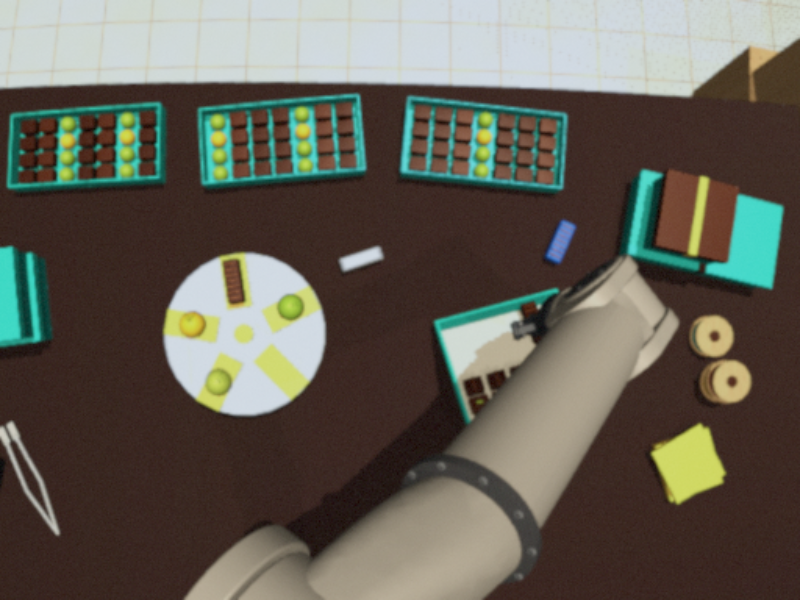

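The first bar lies centred on its card at (234,281), and the plate looks unturned. The gripper is now over the right bar at (528,310), so I will grasp it the same way.

```bash
python3 -m jog '[[0,0,1.2,0],[0,0,2.5,0],[0,0,3.6,0],[0,0,4.4,0],[0,0,4.9,0],[0,0,5.0,0],[0,0,5.0,0],[0,0,5.0,0]]'; python3 -m jog '[[0,0,0,0],[0,0,0,0],[0,0,0,0],[0,0,0,0],[0,0,0,0],[0,0,0,0],[0,0,0,0]]' 1 25; python3 -m jog '[[0,0,-0.5,0],[0,0,-1.5,0],[0,0,-3,0],[0,0,-5,0],[0,0,-7,0],[0,0,-9,0],[0,0,-10,0],[0,0,-10,0],[0,0,-10,0]]'; python3 g.py .488 -.061 .038 15.3
```

```text
t: 18.08
eef_pos: [0.5388, -0.3176, 0.0299]
tool_rot: [0.0, 0.991, 0.133, 0.0]
contact_force: [-0.3, -0.2, 0.9]
gripper_width: 0.546
grasp_force: 0.0
t: 18.67
eef_pos: [0.5391, -0.3177, 0.0304]
tool_rot: [0.0, 0.991, 0.133, 0.001]
contact_force: [-1.0, -0.6, 5.3]
gripper_width: 0.294
grasp_force: 25.3
t: 19.42
eef_pos: [0.539, -0.3171, 0.1302]
tool_rot: [0.0, 0.991, 0.133, 0.001]
contact_force: [1.3, 0.2, -1.7]
gripper_width: 0.298
grasp_force: 24.6
pos [ 0.539  -0.3171  0.1302] yaw 15.3 tilt [ 0.001 -0.    -1.   ] q [-0.07  0.6   0.7   1.8  -0.48  0.91 -0.45] F [ 1.3  0.2 -1.7] w 0.298 t 19.42
[  1.83 -26.05   9.21] spin 0.0 rows>= 7.0
```

```bash
python3 -m jog '[[0.2,-2,0,0],[0.4,-5,0,0],[0.6,-8.5,0,0],[0.9,-12,0,0],[1.1,-15.5,0,0],[1.3,-19,0,0],[1.5,-22.5,0,0],[1.8,-25,0,0],[1.8,-26,1,0],[1.8,-26,4,0],[1.8,-26,7,0],[1.8,-26,8.7,0],[1.8,-26,9.2,0],[1.8,-26,9.2,0],[1.8,-26,9.2,0]]'; python3 -m jog '[[0,0,0.5,0],[0,0,1.0,0],[0,0,1.3,0],[0,0,1.5,0],[0,0,1.7,0],[0,0,1.9,0],[0,0,2.05,0],[0,0,2.2,0],[0,0,2.35,0],[0,0,2.5,0],[0,0,2.65,0],[0,0,2.8,0],[0,0,2.9,0],[0,0,3.0,0]]' - 20;python3 -m jog '[[0,0,0.1,0],[0,0,0.2,0],[0,0,0.3,0],[0,0,0.4,0],[0,0,0.5,0],[0,0,0.5,0]]'; python3 b.py .4877 -.0615 15.3 .008
```

```text
t: 20.67
eef_pos: [0.4874, -0.0626, 0.0377]
tool_rot: [0.0, 0.991, 0.132, -0.0]
contact_force: [0.4, -0.3, -0.1]
gripper_width: 0.301
grasp_force: 24.7
t: 21.83
eef_pos: [0.4852, -0.0628, 0.0082]
tool_rot: [-0.001, 0.991, 0.132, -0.002]
contact_force: [-7.6, -3.6, 13.9]
gripper_width: 0.296
grasp_force: 29.9
t: 22.33
eef_pos: [0.4855, -0.0628, 0.0031]
tool_rot: [-0.0, 0.991, 0.132, -0.001]
contact_force: [-7.3, -1.2, 12.7]
gripper_width: 0.298
grasp_force: 31.0
scene 109
   -10 z [24.2 26.  27.4] y -11.0 -1.6 8
   -2 z [23.2 24.8 27.6] y -12.7 7.2 16
   6 z [23.  25.  26.4] y -11.5 12.1 25
   14 z [20.9 23.8 25.6] y -12.0 12.8 24
   22 z [20.7 23.6 25.2] y -9.6 13.2 27
   30 z [16.  18.9 21.6] y -9.0 10.4 7
top 0
```

Almost flat. I will release, step aside and measure.

```bash
python3 -m jog '[[0,0,0,0],[0,0,0,0],[0,0,0,0],[0,0,0,0]]' -0.1 >/dev/null; python3 -m jog '[[0,0,-1,0],[0,0,-3,0],[0,1,-6,0],[0,4,-9,0],[0,8,-11,0],[0,11,-11,0],[0,11,-11,0],[0,11,-11,0],[0,11,-11,0]]' >/dev/null; python3 c.py .488 -.061; python3 g.py .4855 -.0628 .052 15.3
```

```text
scene rect [485.4 -58.8] [72.  29.8] 15.1 mean [486.4 -59.3] yaw 16.6 z 0.0226 slope along -0.8 227
top rect [483.2 -64.3] [69.2 25.9] 14.8 mean [482.8 -64.2] yaw -165.5 z 0.0235 slope along 0.6 277
pos [ 0.516  -0.1662  0.1122] yaw 15.4 tilt [-0.001  0.001 -1.   ] q [-0.36  0.5   0.72  2.01 -0.46  0.79 -0.66] F [-0.3 -0.1 -0.2] w 0.551 t 23.62
[ -0.19 -10.77   6.04] spin 0.002 rows>= 3.0
```

```bash
python3 -m jog '[[-0.2,-2,0,0],[-0.3,-5,0,0],[-0.3,-8,0.5,0],[-0.3,-10.3,2,0],[-0.3,-10.8,4,0],[-0.3,-10.8,6,0],[-0.3,-10.8,6,0],[-0.3,-10.8,6,0],[-0.3,-10.8,7.5,0],[-0.3,-10.8,9,0],[-0.3,-10.8,10,0],[-0.3,-10.8,10.5,0],[-0.3,-10.8,10.5,0],[-0.3,-10.8,10.5,0]]'; python3 -m jog '[[0,0,0,0],[0,0,0,0],[0,0,0,0],[0,0,0,0],[0,0,0,0],[0,0,0,0]]' 1 25;  python3 -m jog '[[0,0,-0.5,0],[0,0,-2,0],[0,0,-4.5,0],[0,0,-7.5,0],[0,0,-10,0],[0,0,-11,0],[0,0,-11,0],[0,0,-11,0]]'; python3 g.py .4577 .0878 .117 46.1
```

```text
t: 24.78
eef_pos: [0.4854, -0.0647, 0.0082]
tool_rot: [0.0, 0.991, 0.133, 0.0]
contact_force: [-0.5, 0.1, 0.5]
gripper_width: 0.55
grasp_force: 0.0
t: 25.28
eef_pos: [0.4857, -0.0645, 0.0085]
tool_rot: [-0.0, 0.991, 0.133, 0.001]
contact_force: [-0.9, -0.5, 6.4]
gripper_width: 0.297
grasp_force: 25.1
t: 25.95
eef_pos: [0.4851, -0.0639, 0.1176]
tool_rot: [-0.0, 0.991, 0.133, 0.0]
contact_force: [-0.6, -0.4, -1.1]
gripper_width: 0.3
grasp_force: 24.8
pos [ 0.4851 -0.0639  0.1176] yaw 15.3 tilt [ 0.001  0.001 -1.   ] q [-0.61  0.42  0.77  2.13 -0.43  0.75 -0.87] F [-0.6 -0.4 -1.1] w 0.3 t 25.95
[  1.36 -15.36   0.06] spin -0.537 rows>= 5.0
```

```bash
python3 -m jog '[[0.1,-1,0,-0.05],[0.3,-3,0,-0.11],[0.5,-5.5,0,-0.17],[0.7,-8,0,-0.23],[0.9,-10.5,0,-0.3],[1.1,-12.5,0,-0.37],[1.3,-14.2,0,-0.44],[1.4,-15.1,0,-0.5],[1.4,-15.4,0,-0.537],[1.4,-15.4,1,-0.537],[1.4,-15.4,2.5,-0.537],[1.4,-15.4,4,-0.537],[1.4,-15.4,4.7,-0.537],[1.4,-15.4,5,-0.537],[1.4,-15.4,5,-0.537],[1.4,-15.4,5,-0.537],[1.4,-15.4,5,-0.537]]'; python3 g.py .458 .0883 .0565 46.1
```

```text
t: 27.37
eef_pos: [0.4585, 0.0876, 0.0681]
tool_rot: [0.0, 0.92, 0.391, 0.0]
contact_force: [-0.0, 0.2, 0.6]
gripper_width: 0.297
grasp_force: 24.8
pos [0.4585 0.0876 0.0681] yaw 46.0 tilt [ 0.001  0.    -1.   ] q [-0.77  0.44  0.55  2.2  -0.41  0.6  -0.69] F [-0.   0.2  0.6] w 0.297 t 27.37
[ 0.01 -0.09  1.16] spin -0.001 rows>= 1.0
```

```bash
python3 -m jog '[[0,-0.07,0.3,0],[0,-0.07,0.6,0],[0,-0.07,0.9,0],[0,-0.07,1.1,0],[0,-0.07,1.1,0],[0,-0.07,1.1,0]]' | grep -e eef -e _force; python3 b.py .458 .0883 46.1 .055; python3 -m jog '[[0,0,0.05,0],[0,0,0.1,0],[0,0,0.1,0]]'| grep -e eef -e _force;  python3 -m jog '[[0,0,0.05,0],[0,0,0.05,0],[0,0,0.05,0]]'| grep -e eef -e _force
```

```text
eef_pos: [0.4575, 0.0882, 0.0565]
contact_force: [-0.2, 0.1, -0.6]
grasp_force: 24.8
scene 240
   -34 z [70.9 71.8 71.8] y -3.9 6.1 3
   -26 z [68.9 71.3 73.1] y -8.1 12.9 25
   -18 z [69.3 71.2 73.8] y -10.9 11.4 28
   -10 z [69.3 71.7 72.8] y -10.3 9.9 24
   -2 z [69.9 71.1 73.2] y -11.2 11.4 30
   6 z [65.6 70.4 72.7] y -19.0 18.7 33
   14 z [69.6 70.8 72.9] y -12.8 11.8 31
   22 z [69.3 71.  72.5] y -11.8 12.8 33
   30 z [56.2 65.5 70.4] y -12.5 12.6 33
top 53
   -42 z [69.  71.1 73.8] y -12.4 11.8 15
   -34 z [68.4 72.1 75.2] y -12.9 12.1 29
   -26 z [65.1 71.1 72.2] y -12.6 -6.4 8
eef_pos: [0.4576, 0.0883, 0.0557]
contact_force: [-0.3, 0.0, -1.1]
grasp_force: 24.8
eef_pos: [0.4575, 0.0883, 0.0552]
contact_force: [-0.6, -0.3, 0.2]
grasp_force: 24.8
```

```bash
python3 -m jog '[[0,0,0.03,0],[0,0,0.03,0],[0,0,0.03,0]]'| grep -e eef -e _force
python3 - <<'E'
from h import *
a=np.radians(46.1); e=np.array([np.cos(a),np.sin(a)]); f=np.array([-e[1],e[0]]); C=[.4578,.0878]
for n in("scene","top"):
    c=cam(n); vs,us=np.mgrid[0:384,0:512]; uv=np.c_[us.ravel(),vs.ravel()]; X=bydepth(c,uv); px=c["pixels"].reshape(-1,3).astype(int)
    hs=cv2.cvtColor(c["pixels"],cv2.COLOR_RGB2HSV).reshape(-1,3)
    L=(onplane(c,uv,.0685)[:,:2]-C)@np.c_[e,f]*1000
    m=(X[:,2]>.062)&(X[:,2]<.078)&(px[:,0]-px[:,2]>18)&(hs[:,2]<150)&(abs(L[:,0])<60)&(abs(L[:,1])<20)
    print(n,"bar x",np.percentile(L[m,0],[1,99]).round(1),"y",np.percentile(L[m,1],[1,99]).round(1))
    G=(onplane(c,uv,.0465)[:,:2]-C)@np.c_[e,f]*1000
    g=(hs[:,0]>20)&(hs[:,0]<40)&(hs[:,1]>90)&(hs[:,2]>90)&(abs(G[:,0])<55)&(abs(G[:,1])<26)
    print("  card x",np.percentile(G[g,0],[0.5,99.5]).round(1),"y",np.percentile(G[g,1],[.5,99.5]).round(1))
E
```

```text
eef_pos: [0.4576, 0.0883, 0.055]
contact_force: [-0.3, -1.3, 1.2]
grasp_force: 25.0
scene bar x [-26.8  33.6] y [-12.5  15.8]
  card x [ 9.6 42.1] y [-20.7  20.6]
top bar x [-36.4 -18.4] y [-12.8  12.1]
  card x [-44.4  39.2] y [-18.7  20. ]
```

```bash
python3 -m jog '[[0,0,0.02,0],[0,0,0.02,0],[0,0,0.02,0]]' - 20| grep -e _force -e eef; python3 -m jog '[[0,0,0,0],[0,0,0,0],[0,0,0,0],[0,0,0,0]]' 0.0|grep -e _force -e eef;  python3 -m jog '[[0,0,-0.5,0],[0,0,-1.5,0],[0,0,-3,0],[0,0,-5,0],[0,0,-8,0],[0,1,-11,0],[0,4,-12,0],[0,8,-13,0],[0,12,-13,0],[0,16,-13,0],[0,19,-13,0],[0,20,-13,0],[0,20,-13,0],[0,20,-13,0]]'; python3 c.py .5995 .164 .0685;  python3 c.py .4578 .0878 .0685
python3 - <<'E'
from h import *
for n in ("top","scene"):
    c=cam(n); np.savez(n+"1",**{k:c[k] for k in("pixels","depth","pose","K","D")})
    H,S,V=cv2.split(cv2.cvtColor(c["pixels"],cv2.COLOR_RGB2HSV)); p0=np.load(n+"0.npz")["pixels"]; 
    H0,S0,V0=cv2.split(cv2.cvtColor(p0,cv2.COLOR_RGB2HSV))
    d=(np.abs(c["pixels"].astype(int)-p0).max(2)>60).astype(np.uint8)*255
    if n=="top": a,b=p0[150:275,95:260],c["pixels"][150:275,95:260]
    else: a,b=p0[200:325,225:390],c["pixels"][200:325,225:390]
    cv2.imwrite(f"pics/{n}5.png",cv2.resize(np.hstack([a,b])[:,:,::-1],None,fx=2.4,fy=2.4))
E
```

```text
eef_pos: [0.4577, 0.0882, 0.055]
contact_force: [-1.4, -1.1, 5.2]
grasp_force: 25.5
eef_pos: [0.4575, 0.0883, 0.0546]
contact_force: [1.1, 0.5, -0.6]
grasp_force: 0.0
t: 30.57
eef_pos: [0.601, -0.0504, 0.1849]
tool_rot: [-0.0, 0.92, 0.391, -0.0]
contact_force: [0.4, 0.5, -0.6]
gripper_width: 0.499
grasp_force: 0.0
scene rect [601.5 166.1] [71.7 27.4] 10.3 mean [601.7 166.3] yaw 10.8 z 0.0693 slope along -0.7 367
top rect [597.9 162.7] [68.6 25.8] 10.5 mean [597.6 162.8] yaw -170.1 z 0.0699 slope along -1.0 284
scene rect [458.9  89.2] [73.9 25.9] 45.9 mean [459.6  89.6] yaw 45.6 z 0.0693 slope along -1.5 275
top few 0
```

View pics/top5.png

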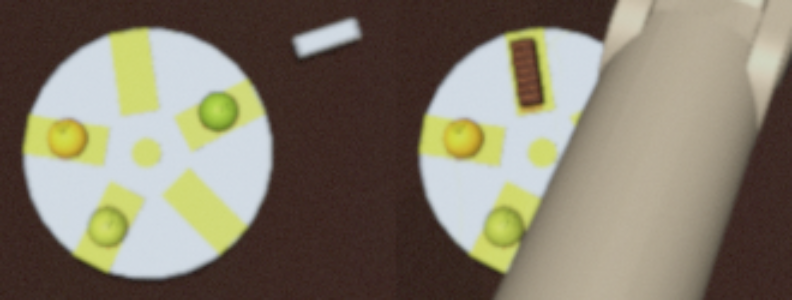

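View pics/scene5.png

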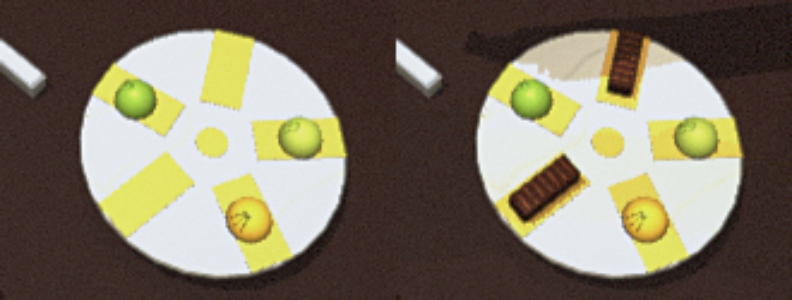

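Before and after match in both pictures: the eggs, price block and plate are unmoved, and both bars lie centred on their cards (scene crop (545,190) and (626,65)). I will hand in now.

```bash
python3 -c "
from station import bot
print(bot.hand_in())"
```

```text
the job is handed in; nothing more can be done
None
```

Both chocolate bars lie flat, centred and lengthwise on the two empty gold cards; the stand, half-eggs and price block show no visible movement, and the job was handed in at about 31 s.

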